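# Zero the preload fixture and hold a vee block against its sprung stop

## Task

A colleague is about to clamp the vee block down in the preload fixture and needs a third hand. With the shorter screwdriver, press the recessed zero button on the front of the fixture's housing well in while nothing touches the sprung stop plate, then lay the screwdriver back on the bench clear of the fixture. Then set the vee block upright (vee up) on the fixture's base plate, on the centre line with one grooved end squarely facing the stop plate, press it in until the plate has gone about half of its travel (never to its end stop), and finish while still holding it there with that steady push; leave the other tools where they are.

Things in the scene. Friction and masses are not known exactly. Their poses are not given: they have to be found in the camera images.
- fixture: preload fixture fixed to the bench: steel base plate 10 mm thick (x -131 to +85 mm, y -125 to +45) with a grey housing across its far end (x +24 to +84, top 62 mm above the bench), nothing in front of it. Origin: on the bench under the middle of the stop plate's face at rest; x horizontal, the pressing direction away from the robot, y left, z up. A dark centre line runs along y = 0.
- button_hole (a point): centre of the mouth of the round hole (21 mm in diameter) in the housing's front face, 42 mm above the bench, 90 mm to the right (fixture's -y) of the centre line; the hole runs along the fixture's +x. The flat button (16 mm in diameter) lies recessed 7 mm behind the mouth. Axes as the fixture's.
- zero_button (a joint): travel of the recessed spring button, in m: 0 out, 0.005 fully in; it goes in along the fixture's +x, starts to move at about 1.2 N and is fully in at about 4.2 N, and springs back. Pressed more than 0.0035 counts.
- stop_plate (a joint): travel of the sprung stop plate into the housing, in m: 0 at rest, 0.014 at its end stop; spring 1.2 N per mm, no preload: half travel (0.007) takes about 8.4 N. The end of a brass pointer on the plate stands between two pairs of dark ridges on top of the housing when the travel is right.
- stop_face (a point): centre of the stop plate's face (a dark steel plate 56 mm wide, 40 mm high, from 12 to 52 mm above the bench; moves with it). Axes as the fixture's: +x into the housing.
- vee_center (a point): centre of the loose vee block, steel, 55 mm long (its x, along the groove), 44 mm wide (its y), 40 mm high, groove open upwards, about 0.5 kg. It stands upright on the bench, this point 20 mm above it (30 mm above the bench once on the fixture's base plate). The two 55 mm sides are flat and full height, to grip 44 mm across. Either grooved end may face the stop.
- driver_handle (a point): point in the handle of the shorter screwdriver (215 mm overall; fluted handle 96 mm long, 28 mm thick; 0.09 kg), near its balance point, about 13.5 mm above the bench, 58 mm from the butt, 158 mm behind the tip. It lies on the bench, its x axis from handle to tip, the tip pointing away from the robot.
- driver_tip (a point): tip of that screwdriver (steel shaft 8 mm thick, projecting 120 mm from the handle); as it lies, this point (middle of the shaft's end) is about 7.5 mm above the bench, 6 mm lower than the handle point.
- long_screwdriver: the longer screwdriver (312 mm), at the left: leave alone. Origin at the middle of its underside.
Not all that is in view belongs to the job. There is more than one size of the part that bears vee_center; the job needs the middle-sized.

How it is judged:
On the way, in this order (a step that is already met when the one before it is completed fails the run):
1. the recessed zero button is pressed in with the screwdriver, with the stop plate at rest (value of joint zero_button above 0.0035 m and contact force between screwdriver and zero_button above 0.5 N and value of joint stop_plate below 0.0015 m), for 0.1 s.
2. the screwdriver lies on the bench, let go, clear of the fixture (height (world z) of driver_handle below 0.021 m and height (world z) of driver_tip below 0.012 m and contact force between each of the arm, the fingers and screwdriver below 0.05 N and contact force between screwdriver and fixture below 0.05 N and linear speed of screwdriver below 0.02 m/s), for 0.2 s.
3. the vee block stands on the base plate, square on the centre line, and pushes the stop plate about half-way in, steadily (value of joint stop_plate between 0.0045 and 0.01 m and contact force between vee_block and stop_plate between 4 and 15 N and contact force between any of the fingers, the arm and vee_block above 2 N and y of vee_center in the frame of fixture between -0.01 and 0.01 m and height (world z) of vee_center between 0.026 and 0.035 m and angle between vee_center's own z axis and vertical below 0.08 rad and angle between the x axis of vee_center and the x axis of fixture, either way round below 0.1 rad), for 0.5 s.
At the end, for the whole second after the job is handed in: Robot holds the vee block upright on the base plate (within 4 mm), within 10 mm of the centre line and 0.10 rad of square, pushing the stop plate in 4.5 to 10 mm with 4 to 15 N, steadily; the zero button is out again and the screwdriver lies on the bench, untouched, clear of the fixture (all of step 2 and all of step 3 and velocity of joint stop_plate between -0.01 and 0.01 m/s and value of joint zero_button below 0.001 m); the arm keeps its last pose, push and grip.
It fails at once if the stop plate is driven to its end stop (value of joint stop_plate above 0.0132 m).
It fails at once if the longer screwdriver is moved by more than 30 mm (distance of long_screwdriver from where it was at the start of the episode above 0.03 m).
It also fails if it takes over 64 s, if anything falls off the work surface, if the arm or the gripper's body presses on something with over 40 N, if the wrist force passes 120 N, or if a joint passes its speed limit or range.

## Robot

A 7-joint arm with a two-finger parallel gripper is mounted at the origin on a cart in front of the work surface, level with it; the furniture and walls round the work are solid. World frame = base frame: x ahead of the robot, y to its left, z up, the work surface at z = 0. Lengths are in m, angles in rad, forces in N, time in s.
With the tool pointing down it reaches from about 0.425 to 0.925 m from the base axis. Payload 6.8 kg.
Tool frame: the origin (TCP) lies midway between the tips of the shut fingers; the grasp point (between the pads) lies 19 mm behind it; z points along the fingers, y is the line along which they close (so a half turn about z gives the same grasp; the last joint's range is limited). The gripper opens to 85 mm and grips with 20 to 120 N. Pads are 22 mm wide; open, the fingers measure 114 mm over their backs; the gripper's body (76 mm by 85 mm) begins 54 mm behind the grasp point. The pads swing forward as they close: fully open they stand 13 mm farther back than shut.
Start: joints at [1.173, 0.477, 0.022, 1.555, -0.011, 1.109, -0.083], TCP at [0.193, -0.647, 0.231] pointing down, gripper open.
Joint ranges: [-2.96, 2.96], [-0.34, 2.1], [-1.41, 1.46], [0.24, 2.44], [-1.37, 4.51], [0.17, 1.92], [-2.96, 2.96]. Speed limits (rad/s): [2.39, 2.39, 3.14, 3.14, 3.14, 3.14, 3.14].

## Interface

Orientations are given as a unit quaternion [w, x, y, z].
In Python, from station import readout, imaging, hand_in gives the robot as it stands.
- The arm moves only by the tool drive_tool, never from a script. Its argument "series" is a list of rows, each a list of 5 numbers: the shift along the tool's x, y, z in cm, then the turn about the tool's z in degrees, then the closure, from -1 (fully open) to 1 (shut). A call has 1 to 8 rows; each row shifts and turns the commanded pose from where the row before left it, along the tool's axes as they then stand; what a row does not reach is not made up. A row lasts 1/10 s, in which the tool goes at most 50 mm and 8.59 degrees, less where a joint would pass 70% of its speed; a pose out of reach is approached as far as the arm can. A call with a gripper value outside its range is refused whole. The fingers move at their own pace and stop on an object; "squeeze" is the grip in N (left out, the last holds). Time passes only in rows, so rows that do not move let the fingers close. It gives the time, the measured TCP pose, the force, the opening and the grip force at its end, in the units of the state.
- readout.get_obs(): the state, without advancing time (a new reading comes with each control period).
- imaging.read_camera(name): name is "scene" or "top" or "wrist"; returns the picture (480x640x3 uint8, red, green, blue); there is no depth.
- imaging.camera_model(name): a dict with "vfov" (degrees; the focal length in pixels is half the picture's height over the tangent of half this angle, whatever the lens; pixels are square), "cx", "cy" (the principal point, pixels), "xyz" and "orientation" of the camera in the world. Camera axes: x right, y down, z forward; pixel columns grow to the right and rows downward; lengths in m; the calibration is good to about 2 mm. The wrist camera is an equidistant fisheye: a pixel r from the principal point sees the ray r / f radians off the axis. A picture is of the moment at which its call begins: read the wrist's pose just before it. camera_model takes no time and is no camera call; for the wrist camera it gives the pose at the moment of the call.
- hand_in(): hands the job in; it is judged then, once.
Trained networks look in the newest picture that a camera, given by its name, has taken for a name from the list of things; names that differ only in an ending like _2 or _b are one class to them, and where a whole thing is asked for, a point or a joint stands for the part that bears it (a point fixed in the world has none). Each returns a list of dicts, best first, with "conf" (0 to 1); they miss things now and then, are a little off and sometimes report something else, mostly with a low value. They report only what shows in the picture. A call takes as long as a camera call. They do not tell look-alikes from the thing itself.
- imaging.cut_out(thing, camera): "mask" (480x640 bool, what is visible of it) and "centre" ([column, row] in pixels, amid what is visible of it).
The state is a dict: "t": time; "q": joint angles; "joint_vel": joint speeds; "joint_torque": joint torques, N m; "eef_pos": TCP position; "tool_rot": TCP orientation; "contact_force": force on the tool from outside, world axes, zero at the start; "torque": the same for the moment, N m; "gripper_width": opening from 0.0 (shut) to 1.0 (fully open); "grasp_force": force on a finger pad.
Only numpy, scipy, OpenCV 4.12 (cv2) and the standard library are available. Lean on these libraries where they do the work, as an engineer would, in place of code of your own. Each camera call takes 0.05 s, during which the arm holds its last target. There are 200 camera calls.

## Working session

There is one attempt and no reset: what is moved stays moved. The work goes in short steps, Python scripts to look and compute and a tool call to move; the robot and the scene stay as the last step left them, time stands still between calls to the robot, and variables do not carry over. Pictures are saved under pics/ and viewed, at most 10 in all, crops included, and the job is handed in when it is done.

Besides the shell and the picture viewer there is one more tool, called after "Request:" as name([rows], argument=value, ...), one row to a line, values as JSON. drive_tool: Moves the arm, as the interface text tells. Its arguments: {"type":"object","properties":{"series":{"type":"array"},"squeeze":{"type":"number"}},"required":["series"]}

```bash
ls; mkdir -p pics; cat > h.py <<'E'
import numpy as np, cv2
from scipy.spatial.transform import Rotation as R
from station import readout, imaging, hand_in
def rot(q): return R.from_quat([q[1],q[2],q[3],q[0]]).as_matrix()
def ray(m,u,v,fish=False):
    f=240/np.tan(np.radians(m["vfov"])/2); x,y=u-m["cx"],v-m["cy"]
    if fish:
        r=np.hypot(x,y)+1e-9; a=r/f; d=np.array([np.sin(a)*x/r,np.sin(a)*y/r,np.cos(a)])
    else: d=np.array([x/f,y/f,1.])
    return rot(m["orientation"])@d
def pt(m,u,v,z,fish=False):
    d=ray(m,u,v,fish); o=np.array(m["xyz"]); return o+d*(z-o[2])/d[2]
def px(m,p,fish=False):
    f=240/np.tan(np.radians(m["vfov"])/2); c=rot(m["orientation"]).T@(np.array(p)-m["xyz"])
    if fish:
        r=np.hypot(c[0],c[1])+1e-9; a=np.arctan2(r,c[2])*f; return np.array([m["cx"]+a*c[0]/r,m["cy"]+a*c[1]/r])
    return np.array([m["cx"]+f*c[0]/c[2],m["cy"]+f*c[1]/c[2]])
def shot(n,name): 
    m=imaging.camera_model(n); im=imaging.read_camera(n); cv2.imwrite("pics/"+name,im[:,:,::-1]); return m,im
E
python3 - <<'E'
from h import *
for c in("top","scene"):
    m,im=shot(c,c+"0.png"); print(c,m)
    for t in("fixture","button_hole","vee_center","driver_handle","driver_tip","long_screwdriver","stop_face"):
        for d in imaging.cut_out(t,c)[:4]:
            u,v=d["centre"]; z={"fixture":.03,"button_hole":.042,"vee_center":.04,"driver_handle":.0135,"driver_tip":.0075}.get(t,.02)
            print(t,round(d["conf"],2),np.round([u,v]),d["mask"].sum(),pt(m,u,v,z).round(3))
o=readout.get_obs();print(o["t"],o["eef_pos"],o["tool_rot"])
E
```

```text
pics
top {'vfov': 53.13691811711296, 'cx': 322.45965346156044, 'cy': 235.92926012128578, 'xyz': array([0.38755594, 0.14576677, 1.33455292]), 'orientation': array([ 0.0473852 , -0.69602521,  0.71479467, -0.04870453])}
fixture 0.8 [369. 202.] 4913 [0.656 0.011 0.03 ]
fixture 0.16 [354. 194.] 147 [0.681 0.049 0.03 ]
button_hole 0.77 [367. 205.] 4966 [0.647 0.017 0.042]
vee_center 0.87 [289. 242.] 368 [0.55  0.232 0.04 ]
vee_center 0.76 [287. 282.] 614 [0.444 0.239 0.04 ]
vee_center 0.51 [252. 272.] 194 [0.472 0.333 0.04 ]
driver_tip 0.68 [461. 270.] 420 [ 0.463 -0.238  0.008]
long_screwdriver 0.95 [201. 302.] 622 [0.395 0.476 0.02 ]
stop_face 0.65 [355. 196.] 177 [0.678 0.047 0.02 ]
stop_face 0.26 [460. 268.] 499 [ 0.469 -0.233  0.02 ]
scene {'vfov': 57.37078291895774, 'cx': 319.7008991153741, 'cy': 237.94991848129655, 'xyz': array([-0.04784206,  1.00892148,  0.67470975]), 'orientation': array([ 0.15524457, -0.24783023,  0.83060201, -0.4738983 ])}
fixture 0.97 [310. 224.] 2637 [0.659 0.043 0.03 ]
button_hole 0.98 [310. 222.] 2715 [0.653 0.047 0.042]
vee_center 0.97 [335. 278.] 954 [0.43  0.257 0.04 ]
vee_center 0.77 [303. 267.] 491 [0.529 0.258 0.04 ]
vee_center 0.53 [302. 301.] 260 [0.447 0.373 0.04 ]
driver_handle 0.57 [407. 206.] 189 [ 0.468 -0.256  0.013]
driver_tip 0.78 [409. 212.] 197 [ 0.448 -0.232  0.007]
long_screwdriver 0.68 [293. 349.] 1137 [0.385 0.494 0.02 ]
stop_face 0.58 [300. 223.] 235 [0.702 0.037 0.02 ]
0.8 [ 0.19287052 -0.64688287  0.23132989] [2.84323543e-05 9.89523564e-01 1.44371446e-01 1.16357444e-06]
```

```bash
python3 - <<'E'
import cv2
im=cv2.imread("pics/top0.png"); cv2.imwrite("pics/top0c.png",cv2.resize(im[140:340,190:490],(800,533),interpolation=cv2.INTER_CUBIC))
E
```

```text
(no output)
```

View pics/top0c.png

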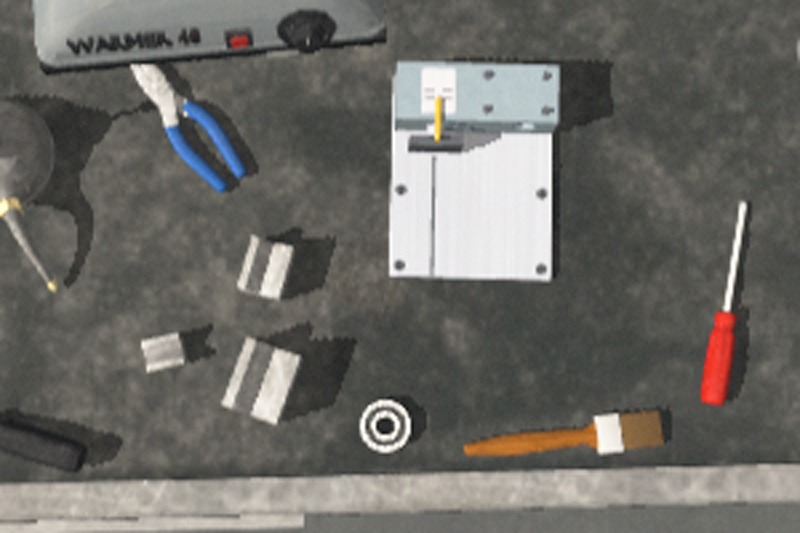

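View pics/scene0.png

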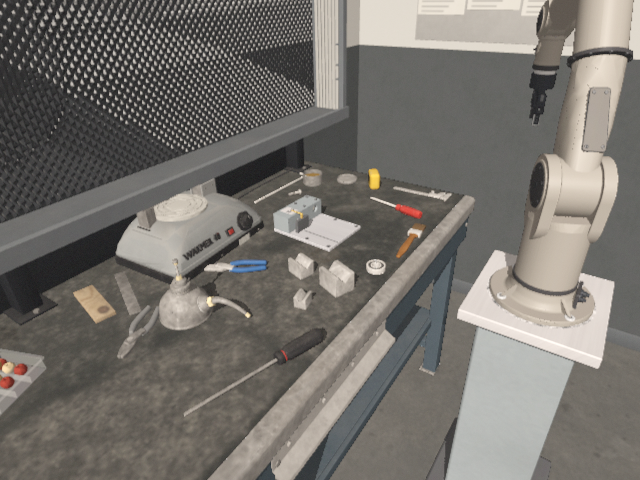

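Vee blocks: large at px (287,282), middle at (289,240), small at (252,272), so I choose (289,240). Screwdrivers: the short red one at (461,268), its tip up-image at crop (743,203), and the long black one at (201,302). The fixture's base plate spans crop (389,128)–(551,281). I'll measure these now.

```bash
python3 - <<'E'
from h import *
m=imaging.camera_model("top")
c=lambda x,y:(190+(x+.5)/8*3-.5,140+(y+.5)/533*200-.5)
for n,p,z in [("FL",(389,277),.01),("FR",(551,281),.01),("line near",(433,277),.01),("line far",(434,155),.01),("houseTopNR",(558,121),.062),("houseTopFR",(560,66),.062),("houseTopFL",(397,61),.062),("tip",(743,203),.0075),("butt",(712,402),.0135)]:
    print(n,pt(m,*c(*p),z).round(3))
im=imaging.read_camera("top")
for d in imaging.cut_out("vee_center","top")[:3]+imaging.cut_out("driver_tip","top")[:1]:
    k=d["mask"].astype(np.uint8); r=cv2.minAreaRect(cv2.findNonZero(k)); b=cv2.boxPoints(r)
    print(d["centre"],d["conf"],[pt(m,*q,.03).round(3)[:2] for q in b], np.array(r[1])*1.3/480)
    y,x=np.nonzero(k); cv_=np.linalg.svd(np.c_[x-x.mean(),y-y.mean()],full_matrices=False)[2][0]
    e=[(x.mean()+s*cv_[0],y.mean()+s*cv_[1]) for s in(-30,30)]; P=[pt(m,*q,.012) for q in e]; D=(P[1]-P[0]);print("axis deg",np.degrees(np.arctan2(D[1],D[0])))
big=cv2.resize(im[215:300,230:310],(640,680),interpolation=cv2.INTER_CUBIC)[:600]
cv2.imwrite("pics/vees.png",big[:,:,::-1])
E
```

```text
FL [0.546 0.105 0.01 ]
FR [ 0.538 -0.064  0.01 ]
line near [0.545 0.059 0.01 ]
line far [0.675 0.054 0.01 ]
houseTopNR [ 0.695 -0.07   0.062]
houseTopFR [ 0.753 -0.075  0.062]
houseTopFL [0.763 0.092 0.062]
tip [ 0.615 -0.27   0.008]
butt [ 0.408 -0.222  0.014]
[289.2, 282.3] 0.94 [array([0.419, 0.28 ]), array([0.488, 0.254]), array([0.465, 0.195]), array([0.397, 0.221])] [0.06285286 0.07378379]
axis deg 155.89654802267165
[289.2, 239.5] 0.74 [array([0.536, 0.262]), array([0.591, 0.247]), array([0.578, 0.201]), array([0.523, 0.216])] [0.04729445 0.05649059]
axis deg 167.3650999018802
[252.8, 272.3] 0.53 [array([0.487, 0.359]), array([0.493, 0.32 ]), array([0.461, 0.314]), array([0.454, 0.352])] [0.03293117 0.03930494]
axis deg 98.9105157669211
[461.3, 268.9] 0.87 [array([ 0.411, -0.205]), array([ 0.61 , -0.251]), array([ 0.605, -0.277]), array([ 0.406, -0.23 ])] [0.02626959 0.20036127]
axis deg 167.16740342864807
```

View pics/vees.png

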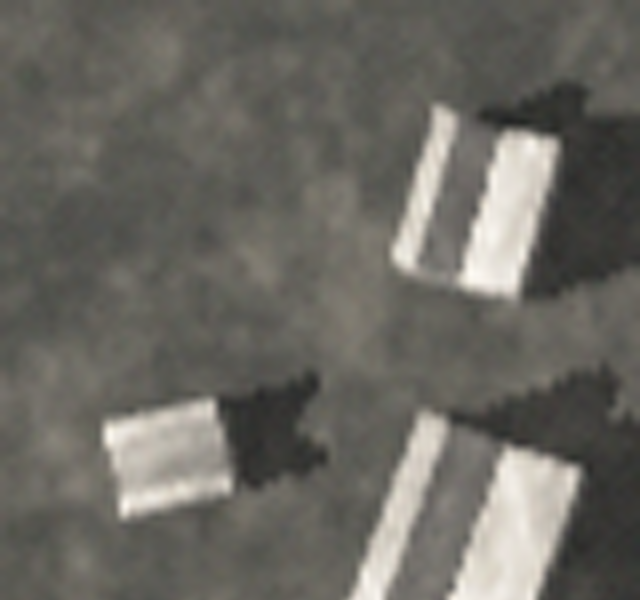

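The close crop shows the middle block about 56×47 mm across, with its groove running up-image, which matches 55×44. Next I plan the approach to the driver.

```bash
cat >> h.py <<'E'
def plan(p,yaw=None,n=None,show=True):
    """print rows (cm, deg) from present pose to TCP p, tool-x yaw (deg)"""
    o=readout.get_obs(); M=rot(o["tool_rot"]); y0=np.degrees(np.arctan2(M[1,0],M[0,0]))
    yaw=y0 if yaw is None else yaw
    t=-(((yaw-y0)+90)%180-90) if n is None or n>0 else 0
    d=np.array(p)-o["eef_pos"]; N=int(max(np.ceil(np.linalg.norm(d)/.048),np.ceil(abs(t)/8.4),1))
    if n: N=max(N,n)
    print("at",np.round(o["eef_pos"],4),"yaw",round(y0,2),"t",round(o["t"],2),"w",round(o["gripper_width"],3),"grip",o["grasp_force"],"F",np.round(o["contact_force"],1))
    for i in range(N):
        a=np.radians(y0-t*i/N); X=np.array([np.cos(a),np.sin(a),0]);Y=np.array([np.sin(a),-np.cos(a),0])
        s=d/N*100; print(f"[{s@X:.2f},{s@Y:.2f},{-s[2]:.2f},{t/N:.2f}]",end=" ")
    print()
E
python3 - <<'E'
from h import *
plan([.4645,-.235,.16],-13)
E
```

```text
at [ 0.1929 -0.6469  0.2313] yaw 16.6 t 0.95 w 0.998 grip 0.0 F [ 0.2 -0.1  0.5]
[3.44,-2.88,0.65,2.69] [3.30,-3.04,0.65,2.69] [3.15,-3.19,0.65,2.69] [3.00,-3.34,0.65,2.69] [2.84,-3.47,0.65,2.69] [2.67,-3.60,0.65,2.69] [2.50,-3.72,0.65,2.69] [2.32,-3.84,0.65,2.69] [2.14,-3.94,0.65,2.69] [1.95,-4.04,0.65,2.69] [1.76,-4.13,0.65,2.69]
```

Request:
drive_tool([
  [3.4,-2.9,0.65,2.7,-1],
  [3.3,-3.0,0.65,2.7,-1],
  [3.15,-3.2,0.65,2.7,-1],
  [3.0,-3.3,0.65,2.7,-1],
  [2.85,-3.5,0.65,2.7,-1],
  [2.7,-3.6,0.65,2.7,-1],
  [2.5,-3.7,0.65,2.7,-1],
  [2.3,-3.8,0.65,2.7,-1],
])

```text
t: 1.75
eef_pos: [0.3915, -0.3469, 0.1794]
tool_rot: [0.0, 0.999, -0.045, 0.0]
contact_force: [0.3, 0.2, 0.3]
gripper_width: 0.999
grasp_force: 0.0
```

Request:
drive_tool([
  [2.1,-3.9,0.65,2.7,-1],
  [1.95,-4.0,0.65,2.7,-1],
  [1.8,-4.1,0.65,2.6,-1],
  [0,0,0,0,-1],
  [0,0,0,0,-1],
])

```text
t: 2.25
eef_pos: [0.4653, -0.2362, 0.1598]
tool_rot: [-0.0, 0.994, -0.111, -0.0]
contact_force: [0.5, -0.2, 0.2]
gripper_width: 0.999
grasp_force: 0.0
```

```bash
python3 - <<'E'
from h import *
o=readout.get_obs(); print(o["eef_pos"],o["tool_rot"])
m,im=shot("wrist","w1.png"); print(m)
for t,z in(("driver_handle",.0135),("driver_tip",.0075),("fixture",.03),("button_hole",.042),("stop_face",.05)):
    for d in imaging.cut_out(t,"wrist")[:2]:
        print(t,d["conf"],d["centre"],d["mask"].sum(),pt(m,*d["centre"],z,True).round(4))
for p in([.4645,-.235,.0135],[.615,-.27,.0075],[.408,-.222,.0135],[.546,.105,.01],[.538,-.064,.01],[.695,-.07,.062]): print(px(m,p,True).round(1))
E
```

```text
[ 0.46525954 -0.23619324  0.15978731] [-2.81470576e-05  9.93765269e-01 -1.11492544e-01 -4.62727023e-05]
{'vfov': 65.70646984690485, 'cx': 320.51385705406193, 'cy': 231.3268317949566, 'xyz': array([ 0.53229131, -0.25225239,  0.30255525]), 'orientation': array([-0.08626465, -0.61817781,  0.7738305 ,  0.10770774])}
driver_handle 0.67 [319.1, 212.6] 5282 [ 0.4676 -0.2365  0.0135]
driver_tip 0.62 [320.5, 213.5] 4940 [ 0.4652 -0.2372  0.0075]
fixture 0.89 [47.3, 106.6] 20194 [ 0.6209 -0.0263  0.03  ]
button_hole 0.82 [50.3, 109.0] 20249 [ 0.6136 -0.0392  0.042 ]
stop_face 0.73 [7.5, 78.7] 210 [6.586e-01 5.000e-04 5.000e-02]
[318.1 216.6]
[319.2  24.7]
[318.  283.3]
[ -1.1 215.9]
[111.4 180.1]
[49.7  3.7]
```

View pics/w1.png

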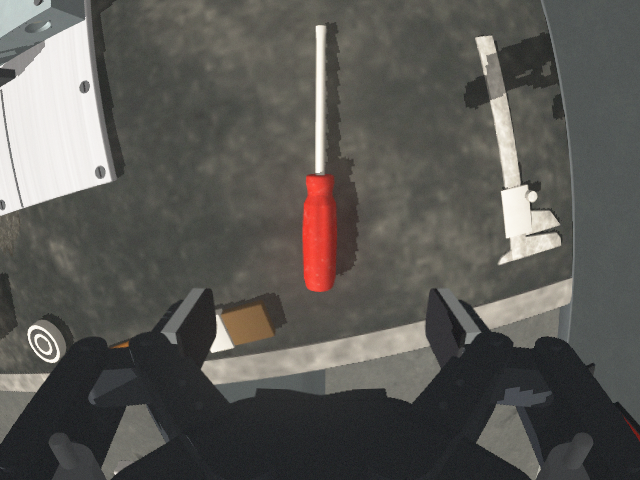

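The driver lies in line with the tool: tip at (320,26), butt at (319,291). The projected estimates agree, so I'll grasp it.

Request:
drive_tool([
  [-0.25,0,4.5,0,-1],
  [0,0,4.5,0,-1],
  [0,0,4.2,0,-1],
  [0,0,2.5,0,-1],
  [0,0,0,0,0.4],
  [0,0,0,0,1],
  [0,0,0,0,1],
  [0,0,0,0,1],
], squeeze=60)

```text
t: 3.35
eef_pos: [0.4635, -0.2374, 0.0045]
tool_rot: [0.0, 0.994, -0.113, 0.002]
contact_force: [-0.2, 0.4, -0.0]
gripper_width: 0.328
grasp_force: 0.3
```

Request:
drive_tool([
  [0,0,0,0,1],
  [0,0,0,0,1],
  [0,0,0,0,1],
])

```text
t: 3.65
eef_pos: [0.4634, -0.2373, 0.0048]
tool_rot: [0.001, 0.994, -0.113, 0.002]
contact_force: [-1.7, 0.9, 8.5]
gripper_width: 0.283
grasp_force: 58.3
```

```bash
python3 - <<'E'
from h import *
plan([.501,-.033,.10],-2.8)
E
```

```text
at [ 0.4634 -0.2373  0.0048] yaw -13.01 t 3.65 w 0.283 grip 58.29753408630495 F [-1.7  0.9  8.5]
[-0.19,-4.15,-1.90,-2.04] [-0.04,-4.16,-1.90,-2.04] [0.11,-4.15,-1.90,-2.04] [0.26,-4.15,-1.90,-2.04] [0.40,-4.14,-1.90,-2.04]
```

Request:
drive_tool([
  [0,0,-2.5,0,1],
  [0,0,-3.5,0,1],
  [0,-4.15,-3.5,-2,1],
  [0,-4.15,0,-2,1],
  [0.1,-4.15,0,-2,1],
  [0.25,-4.15,0,-2,1],
  [0.3,-4.15,0,-2.2,1],
  [0,0,0,0,1],
])

```text
t: 4.45
eef_pos: [0.502, -0.029, 0.0964]
tool_rot: [-0.002, 1.0, -0.019, 0.002]
contact_force: [-0.1, -0.2, -0.9]
gripper_width: 0.287
grasp_force: 59.7
```

```bash
python3 - <<'E'
from h import *
plan([.501,-.033,.10],-2.8)
m,im=shot("wrist","w2.png"); np.save("w2.npy",m,allow_pickle=True)
def F(x,y,z,o=(.676,.051),a=np.radians(-2.8)): return [o[0]+np.cos(a)*x-np.sin(a)*y,o[1]+np.sin(a)*x+np.cos(a)*y,z]
for n,p in dict(FR=F(-.131,-.125,.01),FL=F(-.131,.045,.01),lineN=F(-.131,0,.01),hNR=F(.024,-.125,.062),hNL=F(.024,.045,.062),hFR=F(.084,-.125,.062),hole=F(.024,-.09,.042)).items(): print(n,px(m,p,True).round(1))
o=readout.get_obs();M=rot(o["tool_rot"]);print("tip",px(m,o["eef_pos"]+M@[.156,0,-.003],True))
E
```

```text
at [ 0.502  -0.029   0.0964] yaw -2.21 t 4.45 w 0.287 grip 59.657456467539305 F [-0.1 -0.2 -0.9]
[-0.08,0.40,-0.36,0.59] 
FR [378.8 178.1]
FL [125.4 179.8]
lineN [184.2 177.9]
hNR [394.1 -95.1]
hNL [ 91.8 -64. ]
hFR [ 388.5 -166.7]
hole [326.  -80.9]
tip [329.14678028 -77.25328653]
```

View pics/w2.png

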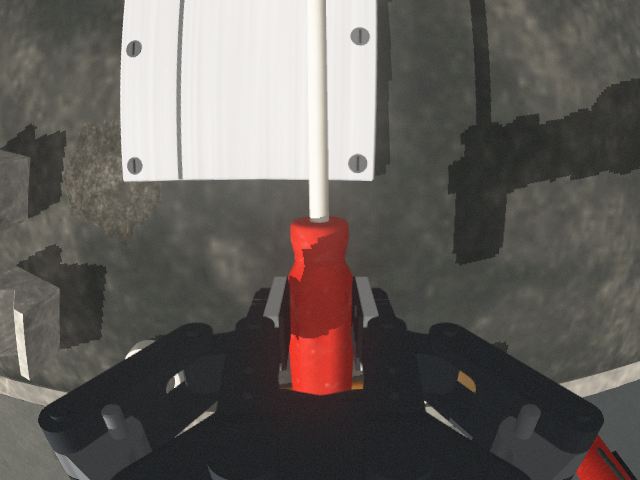

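The plate corners are at (375,180) and (124,181), and the centre line runs (180.5,180)–(183,0). The shaft runs (319,215)–(317,0). I'll fit the fixture pose and the tip offset from these, and use the scene camera for the tip height.

```bash
python3 - <<'E'
from h import *
from scipy.optimize import least_squares
m=np.load("w2.npy",allow_pickle=True).item(); o=readout.get_obs(); im=cv2.imread("pics/w2.png")
for r in(0,40,120,200):
    print(r,"shaft/plate-edge grads",[int(c) for c in np.nonzero(np.abs(np.diff(im[r,:,0].astype(int)))>22)[0] if 110<c<400])
fr=[((-.131,-.125),(375,180.5)),((-.131,.045),(124,181)),((-.131,0),(180.5,180))]
def F(s,x,y): a=s[2]; return np.array([s[0]+np.cos(a)*x-np.sin(a)*y,s[1]+np.sin(a)*x+np.cos(a)*y])
def res(s):
    e=[F(s,*q)-pt(m,*p,.01,True)[:2] for q,p in fr]
    for p in((181.5,100),(183,1)):
        d=pt(m,*p,.01,True)[:2]-s[:2]; e.append([0,-np.sin(s[2])*d[0]+np.cos(s[2])*d[1]])
    d=pt(m,377,1,.01,True)[:2]-s[:2]; e.append([0,-np.sin(s[2])*d[0]+np.cos(s[2])*d[1]+.125])
    return np.ravel(e)*1e3
r=least_squares(res,[.676,.052,-.05]); print("fixture",r.x,np.degrees(r.x[2]),r.fun.round(1))
M=rot(o["tool_rot"])
for zo in(.003,.009):
  for p in((319,210),(318,100),(317,1)):
    print("shaft in tool",(M.T@(pt(m,*p,o["eef_pos"][2]+zo,True)-o["eef_pos"])).round(4))
ms,ims=shot("scene","s1.png")
u,v=px(ms,o["eef_pos"]+M@[.156,0,-.003]); print("tip scene",u,v)
print("hole scene",px(ms,[*F(r.x,.024,-.09),.042]))
mt,it=shot("top","t1.png"); print("tip top",px(mt,o["eef_pos"]+M@[.156,0,-.003]),"hole",px(mt,[*F(r.x,.024,-.09),.042]))
a=cv2.resize(ims[170:250,260:380],(400,267),interpolation=cv2.INTER_CUBIC); a2=cv2.resize(ims[170:250,250:370],(400,267))
b=cv2.resize(it[150:240,320:440],(400,300),interpolation=cv2.INTER_CUBIC)
cv2.imwrite("pics/c1.png",np.hstack([cv2.copyMakeBorder(a,0,33,0,0,0),b])[:,:,::-1])
E
```

```text
0 shaft/plate-edge grads [123, 124, 179, 183, 184, 325, 374, 375, 376]
40 shaft/plate-edge grads [121, 132, 133, 135, 136, 137, 177, 181, 325, 326, 350, 351, 358, 360, 367, 368, 375, 376, 377]
120 shaft/plate-edge grads [119, 120, 175, 176, 180, 326, 327, 373, 374, 375]
200 shaft/plate-edge grads [308, 309]
fixture [ 0.67490149  0.05271232 -0.05105113] -2.925014019365562 [ 0.1 -0.4 -0.3  0.7  0.1 -0.8  0.  -1.4  0.  -0.1  0.   1. ]
shaft in tool [ 0.038  -0.0034 -0.0029]
shaft in tool [ 0.0801 -0.004  -0.0028]
shaft in tool [ 0.1195 -0.0046 -0.0027]
shaft in tool [ 0.0394 -0.0034 -0.0089]
shaft in tool [ 0.0796 -0.0039 -0.0088]
shaft in tool [ 0.1173 -0.0045 -0.0087]
tip scene 324.320478050878 194.12296655594122
hole scene [314.9831674  207.90018448]
tip top [390.05557746 196.1978364 ] hole [386.26116031 187.54054452]
```

View pics/c1.png

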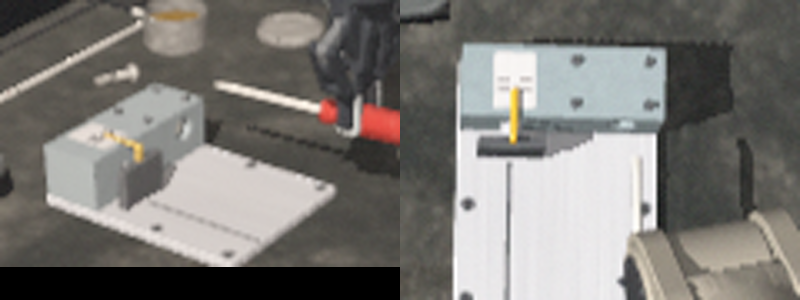

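```bash
python3 - <<'E'
from h import *
plan([.5236,-.030,.0405],-2.9)
E
```

```text
at [ 0.5004 -0.0364  0.0957] yaw -2.8 t 4.6 w 0.283 grip 59.65720937208971 F [ 0.3 -0.6 -0.1]
[1.14,-0.37,2.76,0.05] [1.14,-0.38,2.76,0.05]
```

Request:
drive_tool([
  [0.4,-0.3,1.0,0.1,1],
  [0.6,-0.4,1.5,0,1],
  [1.2,0,3.0,0,1],
  [0,0,0,0,1],
  [0,0,0,0,1],
  [0,0,0,0,1],
])

```text
t: 5.2
eef_pos: [0.5227, -0.0307, 0.0406]
tool_rot: [0.0, 1.0, -0.026, 0.0]
contact_force: [0.1, -0.5, 0.0]
gripper_width: 0.285
grasp_force: 59.7
```

```bash
python3 - <<'E'
from h import *
plan([.5236,-.030,.0405],-2.9)
o=readout.get_obs();M=rot(o["tool_rot"]); 
m,im=shot("wrist","w3.png")
for r in(0,60,120,160): print(r,[int(c) for c in np.nonzero(np.abs(np.diff(im[r,:,0].astype(int)))>18)[0] if 100<c<420])
def F(x,y,z,s=(.675,.053,-.0507)): return np.array([s[0]+np.cos(s[2])*x-np.sin(s[2])*y,s[1]+np.sin(s[2])*x+np.cos(s[2])*y,z])
for n,p in dict(R0=F(-.05,-.125,.01),R1=F(-.1,-.125,.01),L0=F(-.05,0,.01),L1=F(-.1,0,.01)).items(): print(n,px(m,p,True).round(1))
for d in(.05,.08,.11):print("axis",px(m,o["eef_pos"]+M@[d,0,-.005],True).round(1))
ms,ims=shot("scene","s2.png");mt,it=shot("top","t2.png")
for c in(ms,mt): print("tip",px(c,o["eef_pos"]+M@[.156,0,-.003]).round(1),"hole",px(c,F(.024,-.09,.042)).round(1))
a=cv2.resize(ims[180:230,280:355],(400,267),interpolation=cv2.INTER_CUBIC)
b=cv2.resize(it[165:225,350:430],(400,300),interpolation=cv2.INTER_CUBIC)
c=cv2.resize(im,(400,300),interpolation=cv2.INTER_AREA)
cv2.imwrite("pics/c2.png",np.vstack([np.hstack([cv2.copyMakeBorder(a,0,33,0,0,0),b]),np.hstack([c,c*0])])[:,:,::-1])
E
```

```text
at [ 0.5227 -0.0307  0.0406] yaw -2.97 t 5.2 w 0.285 grip 59.65391591998923 F [ 0.1 -0.5  0. ]
[0.09,-0.07,0.01,-0.07] 
0 [134, 139, 140, 322, 325, 383, 388]
60 [131, 132, 137, 321, 325, 326, 363, 369, 370, 386, 387, 388, 389]
120 [131, 132, 137, 138, 322, 326, 327, 386, 387, 388, 389, 408]
160 [133, 134, 138, 139, 140, 322, 327, 328, 385, 386, 387, 388]
R0 [391.3  68.6]
R1 [389.8 173.7]
L0 [135.4  80. ]
L1 [139.3 177.8]
axis [318.3 178.8]
axis [318.4  98.3]
axis [318.4  20.4]
tip [319.1 208.5] hole [314.9 207.9]
tip [386.7 193. ] hole [386.2 187.5]
```

View pics/c2.png

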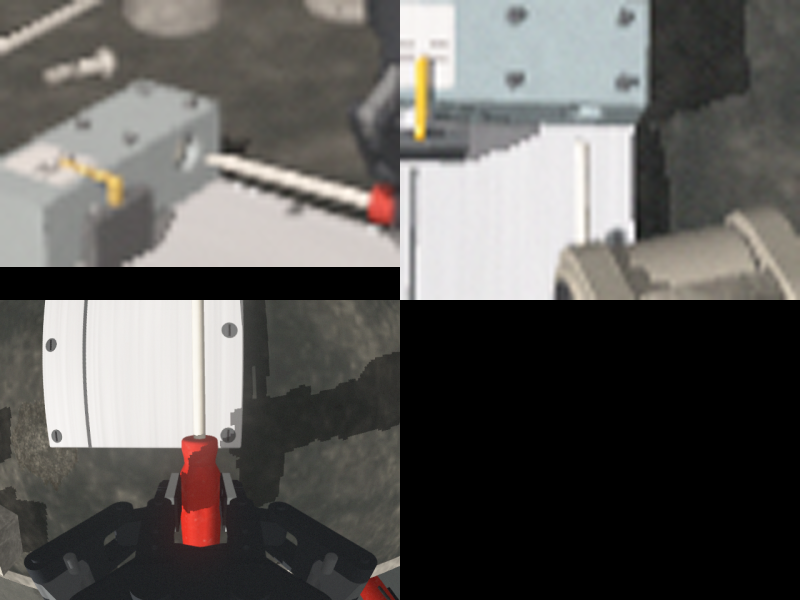

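The tip (scene px 318.8,209.6) lines up with the hole (314.9,208.3), about 2 mm low. I'll nudge it and go in.

Request:
drive_tool([
  [0.4,-0.1,-0.15,0,1],
  [0.6,0,0,0,1],
  [0.6,0,0,0,1],
  [0.4,0,0,0,1],
  [0,0,0,0,1],
  [0,0,0,0,1],
])

```text
t: 5.95
eef_pos: [0.5426, -0.03, 0.0414]
tool_rot: [0.0, 1.0, -0.025, -0.0]
contact_force: [-0.6, -0.1, -0.5]
gripper_width: 0.285
grasp_force: 59.7
```

Request:
drive_tool([
  [0.2,0,0,0,1],
  [0.1,0,0,0,1],
  [0,0,0,0,1],
])

```text
t: 6.25
eef_pos: [0.5458, -0.0302, 0.0415]
tool_rot: [0.0, 1.0, -0.025, 0.0]
contact_force: [-0.2, 0.4, -0.1]
gripper_width: 0.285
grasp_force: 59.7
```

Request:
drive_tool([
  [0.1,0,0,0,1],
  [0.1,0,0,0,1],
  [0,0,0,0,1],
])

```text
t: 6.55
eef_pos: [0.5472, -0.0303, 0.0414]
tool_rot: [0.0, 1.0, -0.025, -0.001]
contact_force: [-1.0, 0.0, -0.4]
gripper_width: 0.282
grasp_force: 59.6
```

Request:
drive_tool([
  [0.1,0,0,0,1],
  [0,0,0,0,1],
])

```text
t: 6.75
eef_pos: [0.5483, -0.0304, 0.0414]
tool_rot: [0.0, 1.0, -0.025, -0.0]
contact_force: [-2.2, -0.2, -0.7]
gripper_width: 0.286
grasp_force: 59.6
```

Request:
drive_tool([
  [0.1,0,0,0,1],
  [0,0,0,0,1],
])

```text
t: 6.95
eef_pos: [0.5493, -0.0304, 0.0414]
tool_rot: [0.0, 1.0, -0.025, -0.0]
contact_force: [-2.6, -0.4, -0.0]
gripper_width: 0.283
grasp_force: 59.6
```

Request:
drive_tool([
  [0.1,0,0,0,1],
  [0,0,0,0,1],
])

```text
t: 7.15
eef_pos: [0.5503, -0.0305, 0.0414]
tool_rot: [0.0, 1.0, -0.025, -0.0]
contact_force: [-3.3, 0.9, -0.7]
gripper_width: 0.286
grasp_force: 59.6
```

Request:
drive_tool([
  [0.1,0,0,0,1],
  [0,0,0,0,1],
])

```text
t: 7.35
eef_pos: [0.5514, -0.0306, 0.0414]
tool_rot: [0.0, 1.0, -0.025, -0.0]
contact_force: [-3.7, 0.8, 0.1]
gripper_width: 0.29
grasp_force: 59.5
```

Request:
drive_tool([
  [0.1,0,0,0,1],
  [0,0,0,0,1],
  [0,0,0,0,1],
])

```text
t: 7.65
eef_pos: [0.5519, -0.0306, 0.0413]
tool_rot: [0.0, 1.0, -0.025, -0.001]
contact_force: [-4.9, 0.5, -0.0]
gripper_width: 0.281
grasp_force: 59.5
```

Request:
drive_tool([
  [0.1,0,0,0,1],
  [0,0,0,0,1],
  [0,0,0,0,1],
])

```text
t: 7.95
eef_pos: [0.5519, -0.0306, 0.0409]
tool_rot: [0.0, 1.0, -0.025, -0.002]
contact_force: [-6.7, 1.0, -0.4]
gripper_width: 0.28
grasp_force: 59.5
```

Request:
drive_tool([
  [-1,0,0,0,1],
  [-2,0,0,0,1],
  [-3,0,0,0,1],
  [-3,0,-1,0,1],
  [0,0,-3,0,1],
  [0,3,0,1,1],
  [0,4,0,2,1],
  [0,4,0,2,1],
])

```text
t: 8.75
eef_pos: [0.4575, -0.1369, 0.0828]
tool_rot: [0.0, 0.998, -0.069, 0.003]
contact_force: [-0.2, 0.3, -0.4]
gripper_width: 0.282
grasp_force: 59.7
```

```bash
python3 - <<'E'
from h import *
plan([.464,-.2375,.06],-12)
E
```

```text
at [ 0.4575 -0.1369  0.0828] yaw -7.87 t 8.75 w 0.282 grip 59.65781851817155 F [-0.2  0.3 -0.4]
[0.68,3.29,0.76,1.38] [0.75,3.28,0.76,1.38] [0.83,3.26,0.76,1.38]
```

Request:
drive_tool([
  [0.8,3.0,0.8,1.4,1],
  [0.8,3.2,0.8,1.4,1],
  [0.8,3.0,0.8,1.4,1],
  [0,0,2,0,1],
  [0,0,1.5,0,1],
  [0,0,0,0,1],
  [0,0,0,0,1],
])

```text
t: 9.45
eef_pos: [0.4652, -0.2305, 0.0231]
tool_rot: [0.0, 0.994, -0.105, 0.001]
contact_force: [0.0, 0.2, -1.3]
gripper_width: 0.286
grasp_force: 59.6
```

Request:
drive_tool([
  [0,0,1.0,0,1],
  [0,0,0.5,0,1],
  [0,0,0,0,1],
  [0,0,0,0,1],
])

```text
t: 9.85
eef_pos: [0.4643, -0.2303, 0.0075]
tool_rot: [0.0, 0.994, -0.105, 0.0]
contact_force: [-0.2, -0.0, -1.2]
gripper_width: 0.28
grasp_force: 59.6
```

Request:
drive_tool([
  [0,0,0.2,0,1],
  [0,0,0,0,1],
])

```text
t: 10.05
eef_pos: [0.4643, -0.2304, 0.0055]
tool_rot: [0.0, 0.994, -0.105, 0.0]
contact_force: [-0.3, -0.0, -0.3]
gripper_width: 0.287
grasp_force: 59.7
```

Release and lift.

Request:
drive_tool([
  [0,0,0,0,0.3],
  [0,0,0,0,-0.2],
  [0,0,0,0,-1],
  [0,0,0,0,-1],
  [0,0,0,0,-1],
  [0,0,-2,0,-1],
  [0,0,-4,0,-1],
  [0,0,-5,0,-1],
])

```text
t: 10.85
eef_pos: [0.4628, -0.2297, 0.1153]
tool_rot: [-0.001, 0.994, -0.105, -0.002]
contact_force: [1.2, -0.8, 0.4]
gripper_width: 1.001
grasp_force: 0.0
```

```bash
python3 - <<'E'
from h import *
m,im=shot("top","t3.png")
for d in imaging.cut_out("driver_tip","top")[:1]: print(d["centre"],d["conf"],pt(m,*d["centre"],.01))
ds=imaging.cut_out("vee_center","top")
for d in ds: print(d["centre"],d["conf"],d["mask"].sum())
# approach above middle block with yaw -15
plan([.55,.232,.16],-15)
E
```

```text
[457.3, 273.4] 0.54 [ 0.45467122 -0.22787689  0.01      ]
[288.7, 279.5] 0.95 608
[288.1, 240.4] 0.87 369
[253.1, 270.5] 0.64 164
[456.9, 277.8] 0.41 257
at [ 0.4666 -0.2314  0.1189] yaw -12.11 t 11.0 w 1.003 grip 0.0 F [-0.8 -0.5 -0.4]
[-0.16,-4.71,-0.41,0.29] [-0.18,-4.70,-0.41,0.29] [-0.20,-4.70,-0.41,0.29] [-0.23,-4.70,-0.41,0.29] [-0.25,-4.70,-0.41,0.29] [-0.28,-4.70,-0.41,0.29] [-0.30,-4.70,-0.41,0.29] [-0.32,-4.70,-0.41,0.29] [-0.35,-4.70,-0.41,0.29] [-0.37,-4.69,-0.41,0.29]
```

Request:
drive_tool([
  [-0.2,-4.7,-0.6,0.3,-1],
  [-0.2,-4.7,-0.6,0.3,-1],
  [-0.2,-4.7,-0.6,0.3,-1],
  [-0.2,-4.7,-0.6,0.3,-1],
  [-0.25,-4.7,-0.6,0.3,-1],
  [-0.3,-4.7,-0.6,0.3,-1],
  [-0.3,-4.7,-0.6,0.3,-1],
  [-0.3,-4.7,0,0.3,-1],
])

```text
t: 11.8
eef_pos: [0.5306, 0.1421, 0.1573]
tool_rot: [0.0, 0.992, -0.126, -0.0]
contact_force: [1.6, -1.5, 0.0]
gripper_width: 1.0
grasp_force: 0.0
```

Request:
drive_tool([
  [-0.3,-4.7,0,0.3,-1],
  [-0.2,-4.6,0,0.3,-1],
  [0,0,0,0,-1],
  [0,0,0,0,-1],
  [0,0,0,0,-1],
])

```text
t: 12.3
eef_pos: [0.549, 0.2296, 0.1564]
tool_rot: [0.001, 0.991, -0.132, -0.001]
contact_force: [-0.2, -0.4, 0.0]
gripper_width: 0.996
grasp_force: 0.0
```

```bash
python3 - <<'E'
from h import *
plan([.555,.232,.16],-15)
m,im=shot("wrist","w4.png"); np.save("w4.npy",m,allow_pickle=True)
for d in imaging.cut_out("vee_center","wrist")[:3]:
    c=cv2.findContours(d["mask"].astype(np.uint8),0,2)[0]; c=max(c,key=cv2.contourArea)
    print(d["centre"],round(d["conf"],2),cv2.approxPolyDP(c,4,True)[:,0].tolist(),pt(m,*d["centre"],.035,True).round(3))
E
```

```text
at [0.549  0.2296 0.1564] yaw -15.18 t 12.3 w 0.996 grip 0.0 F [-0.2 -0.4  0. ]
[0.51,-0.39,-0.36,-0.18] 
[313.6, 211.3] 0.96 [[289, 173], [282, 204], [283, 252], [314, 247], [342, 255], [344, 176]] [0.559 0.231 0.035]
[231.0, 326.7] 0.95 [[236, 301], [216, 310], [213, 356], [249, 342], [253, 326]] [0.482 0.324 0.035]
[350.5, 338.8] 0.56 [[317, 291], [307, 389], [320, 390], [339, 376], [356, 388], [373, 388], [389, 327], [379, 298]] [0.446 0.23  0.035]
```

View pics/w4.png

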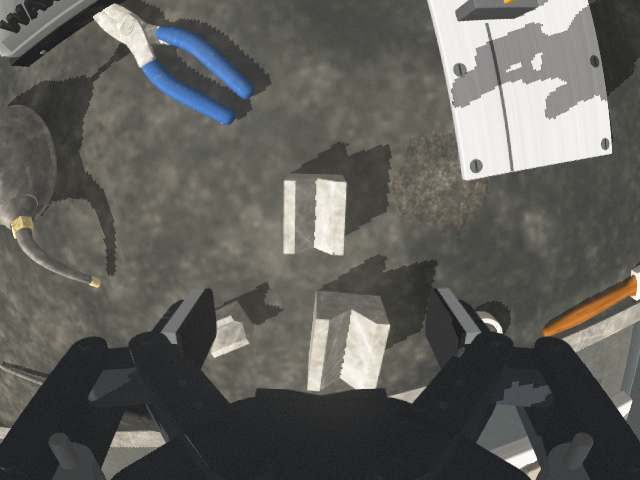

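The middle block's top face has corners at (284,180), (346,181), (344,255) and (284,254), aligned with the tool. The plate front corners are at (465,181) and (611,153).

```bash
python3 - <<'E'
from h import *
m=np.load("w4.npy",allow_pickle=True).item()
P=np.array([pt(m,*p,.04,True) for p in((284,180),(346,181),(344,255),(284,254))]); c=P.mean(0)
e=[np.linalg.norm(P[i]-P[(i+1)%4]) for i in range(4)]
d=P[0]+P[1]-P[2]-P[3]; w=P[1]-P[0]+P[2]-P[3]
yaw=np.degrees(np.arctan2(d[1],d[0])); print(c.round(4),np.round(e,3),yaw,np.degrees(np.arctan2(w[0],-w[1])))
print("plate corners",pt(m,465,181,.01,True).round(4),pt(m,611,153,.01,True).round(4),"line",pt(m,512,172,.01,True).round(4))
plan([c[0],c[1],.012],yaw)
E
```

```text
[0.5545 0.2314 0.04  ] [0.044 0.055 0.044 0.055] -16.113498444956353 -16.159717663080492
plate corners [0.5462 0.1055 0.01  ] [ 0.5383 -0.0624  0.01  ] line [0.5438 0.0599 0.01  ]
at [0.5494 0.2293 0.157 ] yaw -15.24 t 12.4 w 1.002 grip 0.0 F [-0.3 -0.3 -0.2]
[0.11,-0.08,3.63,0.22] [0.11,-0.08,3.63,0.22] [0.11,-0.08,3.63,0.22] [0.11,-0.08,3.63,0.22]
```

Request:
drive_tool([
  [0.25,-0.15,4,0.9,-1],
  [0.25,-0.15,4,0,-1],
  [0,0,4,0,-1],
  [0,0,3.1,0,-1],
  [0,0,0,0,-1],
  [0,0,0,0,0.3],
  [0,0,0,0,1],
  [0,0,0,0,1],
], squeeze=70)

```text
t: 13.2
eef_pos: [0.5565, 0.2332, 0.0087]
tool_rot: [-0.001, 0.99, -0.139, 0.001]
contact_force: [0.1, -1.2, 2.9]
gripper_width: 0.514
grasp_force: 2.0
```

Request:
drive_tool([
  [0,0,0,0,1],
  [0,0,0,0,1],
  [0,0,0,0,1],
])

```text
t: 13.5
eef_pos: [0.5567, 0.2335, 0.0089]
tool_rot: [-0.001, 0.99, -0.139, 0.002]
contact_force: [-0.1, -0.5, 7.2]
gripper_width: 0.503
grasp_force: 73.2
```

Request:
drive_tool([
  [0,0,-2,0,1],
  [0,0,-3,0,1],
  [0,0,-1,0,1],
  [0,0,0,0,1],
])

```text
t: 13.9
eef_pos: [0.5563, 0.2335, 0.0684]
tool_rot: [-0.001, 0.99, -0.139, 0.002]
contact_force: [-1.1, -0.4, -4.4]
gripper_width: 0.505
grasp_force: 72.8
```

```bash
python3 - <<'E'
from h import *
plan([.624,.0559,.07],-2.9)
E
```

```text
at [0.5563 0.2335 0.0684] yaw -16.01 t 13.9 w 0.505 grip 72.77645945549011 F [-1.1 -0.4 -4.4]
[2.85,3.80,-0.04,-3.28] [2.63,3.96,-0.04,-3.28] [2.40,4.10,-0.04,-3.28] [2.16,4.23,-0.04,-3.28]
```

Request:
drive_tool([
  [2.8,3.8,0,-3.3,1],
  [2.6,4.0,0,-3.3,1],
  [2.4,4.1,0,-3.3,1],
  [2.2,4.2,0,-3.2,1],
  [0,0,0,0,1],
  [0,0,0,0,1],
  [0,0,0,0,1],
])

```text
t: 14.6
eef_pos: [0.6214, 0.0567, 0.0654]
tool_rot: [-0.0, 1.0, -0.025, -0.001]
contact_force: [-0.5, 0.7, -4.3]
gripper_width: 0.5
grasp_force: 72.9
```

```bash
python3 - <<'E'
from h import *
plan([.624,.0559,.035],-2.9)
m,im=shot("wrist","w5.png"); np.save("w5.npy",m,allow_pickle=True)
cv2.imwrite("pics/w5c.png",cv2.resize(im[0:360,130:510],(633,600),interpolation=cv2.INTER_CUBIC)[:,:,::-1])
E
```

```text
at [0.6214 0.0567 0.0654] yaw -2.85 t 14.6 w 0.5 grip 72.93853998184204 F [-0.5  0.7 -4.3]
[0.26,0.07,3.04,0.05]
```

View pics/w5c.png

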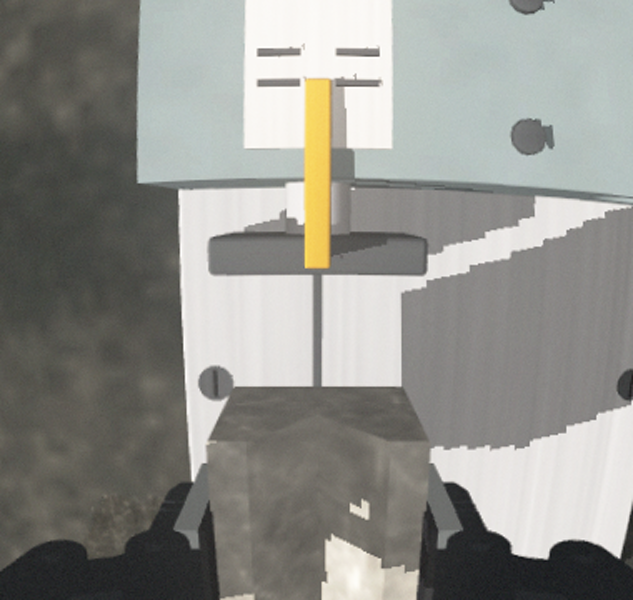

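The block is centred: its front edge spans crop 234–402 around the line at 317, and it's square. Now I'll lower it.

Request:
drive_tool([
  [0,0,2,0,1],
  [0,0,1.5,0,1],
  [0,0,0.7,0,1],
  [0,0,0,0,1],
  [0,0,0,0,1],
])

```text
t: 15.15
eef_pos: [0.6226, 0.056, 0.0247]
tool_rot: [-0.0, 1.0, -0.025, 0.0]
contact_force: [0.3, -0.0, -4.2]
gripper_width: 0.502
grasp_force: 72.9
```

Request:
drive_tool([
  [0,0,0.2,0,1],
  [0,0,0.1,0,1],
  [0,0,0,0,1],
])

```text
t: 15.45
eef_pos: [0.6227, 0.0555, 0.0218]
tool_rot: [-0.0, 1.0, -0.025, 0.0]
contact_force: [0.7, -0.3, -4.2]
gripper_width: 0.504
grasp_force: 72.9
```

Request:
drive_tool([
  [0,0,0.1,0,1],
  [0,0,0,0,1],
])

```text
t: 15.65
eef_pos: [0.6226, 0.0555, 0.0206]
tool_rot: [0.0, 1.0, -0.025, 0.0]
contact_force: [0.1, 0.5, -4.7]
gripper_width: 0.499
grasp_force: 72.9
```

Request:
drive_tool([
  [0,0,0.1,0,1],
  [0,0,0,0,1],
])

```text
t: 15.85
eef_pos: [0.6224, 0.0555, 0.0194]
tool_rot: [0.0, 1.0, -0.025, -0.0]
contact_force: [1.0, -0.4, -4.2]
gripper_width: 0.503
grasp_force: 72.9
```

Request:
drive_tool([
  [0,0,0.1,0,1],
  [0,0,0,0,1],
])

```text
t: 16.05
eef_pos: [0.6226, 0.0556, 0.019]
tool_rot: [0.0, 1.0, -0.025, 0.0]
contact_force: [-2.5, 0.3, 1.2]
gripper_width: 0.507
grasp_force: 73.5
```

Request:
drive_tool([
  [0.5,0,-0.05,0,1],
  [0.8,0,0,0,1],
  [0.7,0,0,0,1],
  [0,0,0,0,1],
  [0,0,0,0,1],
])

```text
t: 16.55
eef_pos: [0.6433, 0.0545, 0.019]
tool_rot: [-0.0, 1.0, -0.025, 0.001]
contact_force: [0.6, -0.8, -3.4]
gripper_width: 0.504
grasp_force: 73.2
```

Request:
drive_tool([
  [0.2,0,0,0,1],
  [0.1,0,0,0,1],
  [0,0,0,0,1],
])

```text
t: 16.85
eef_pos: [0.6454, 0.0545, 0.019]
tool_rot: [-0.0, 1.0, -0.025, -0.0]
contact_force: [-0.9, 0.7, -1.4]
gripper_width: 0.504
grasp_force: 73.4
```

Request:
drive_tool([
  [0.1,0,0,0,1],
  [0.1,0,0,0,1],
  [0,0,0,0,1],
])

```text
t: 17.15
eef_pos: [0.6477, 0.0544, 0.019]
tool_rot: [-0.0, 1.0, -0.025, 0.0]
contact_force: [-1.2, 0.4, -1.9]
gripper_width: 0.504
grasp_force: 73.3
```

Request:
drive_tool([
  [0.1,0,0,0,1],
  [0.1,0,0,0,1],
  [0,0,0,0,1],
])

```text
t: 17.45
eef_pos: [0.6495, 0.0542, 0.019]
tool_rot: [-0.0, 1.0, -0.025, -0.0]
contact_force: [-2.8, 0.7, -1.8]
gripper_width: 0.506
grasp_force: 73.4
```

Request:
drive_tool([
  [0.1,0,0,0,1],
  [0.1,0,0,0,1],
  [0,0,0,0,1],
])

```text
t: 17.75
eef_pos: [0.6509, 0.0541, 0.019]
tool_rot: [0.0, 1.0, -0.025, -0.001]
contact_force: [-5.2, 0.3, 2.6]
gripper_width: 0.502
grasp_force: 73.7
```

Request:
drive_tool([
  [0.1,0,0,0,1],
  [0.1,0,0,0,1],
  [0,0,0,0,1],
])

```text
t: 18.05
eef_pos: [0.6522, 0.0541, 0.0191]
tool_rot: [0.0, 1.0, -0.025, -0.001]
contact_force: [-8.1, -0.2, 3.9]
gripper_width: 0.501
grasp_force: 74.1
```

Request:
drive_tool([
  [0.1,0,0,0,1],
  [0.05,0,-0.05,0,1],
  [0,0,0,0,1],
  [0,0,0,0,1],
])

```text
t: 18.45
eef_pos: [0.6531, 0.054, 0.0191]
tool_rot: [0.0, 1.0, -0.025, -0.002]
contact_force: [-7.3, 0.4, 1.9]
gripper_width: 0.504
grasp_force: 73.7
```

```bash
python3 - <<'E'
from h import *
m,im=shot("wrist","w6.png")
plan([.6535,.054,.019],-2.9)
a=cv2.resize(im[120:240,260:380],(400,400),interpolation=cv2.INTER_CUBIC); b=cv2.resize(im,(400,300),interpolation=cv2.INTER_AREA)
cv2.imwrite("pics/w6c.png",np.hstack([a,cv2.copyMakeBorder(b,0,100,0,0,0)])[:,:,::-1])
E
```

```text
at [0.6531 0.054  0.0191] yaw -2.89 t 18.5 w 0.504 grip 73.67361187934875 F [-7.8 -0.   2.9]
[0.04,-0.00,0.01,0.01]
```

View pics/w6c.png

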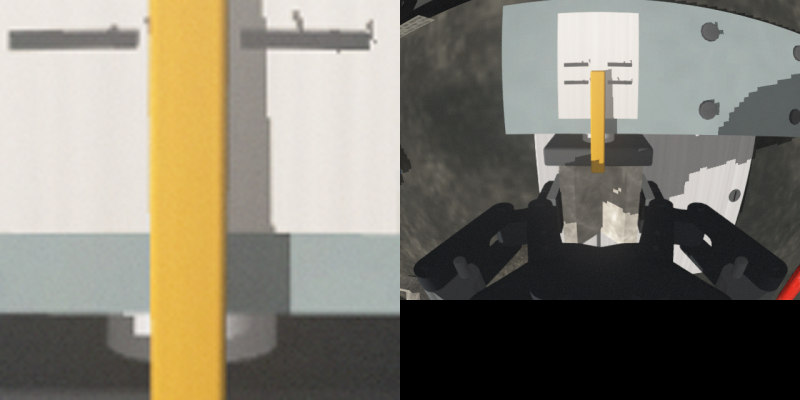

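The pointer end now stands between the two ridge pairs, about 60 % of the way from the near to the far one. I'll check the travel numerically from the plate-edge pixels of the rest picture (w5) and this one.

```bash
python3 - <<'E'
from h import *
m6=imaging.camera_model("wrist"); m5=np.load("w5.npy",allow_pickle=True).item()
def F(x,y,z,s=(.675,.0533,-.0507)): return np.array([s[0]+np.cos(s[2])*x-np.sin(s[2])*y,s[1]+np.sin(s[2])*x+np.cos(s[2])*y,z])
for n,m,cols in(("w5",m5,(270,290,350)),("w6",m6,(255,265,365,270))):
    im=cv2.cvtColor(cv2.imread(f"pics/{n}.png"),6).astype(int)
    for c in cols:
        g=np.diff(im[:,c]); r=[(int(i),int(g[i])) for i in np.nonzero(np.abs(g)>14)[0] if 80<i<330]; print(n,c,r)
    print("housing edge",px(m,F(.024,0,.062),True)[1].round(1),"plate top front t=0,5,7,10",[px(m,F(t,0.02,.052),True)[1].round(1) for t in(0,.005,.007,.01)])
E
```

```text
w5 270 [(106, -47), (107, -19), (111, 18), (112, 70), (113, 16), (137, -18), (138, -60), (139, -68), (164, 67), (165, 39), (227, -19), (231, -36), (232, -49)]
w5 290 [(88, -58), (106, -40), (111, 34), (112, 64), (132, -70), (138, -50), (139, -15), (164, 82), (165, 17), (230, -17), (231, -103)]
w5 350 [(88, -46), (105, -16), (106, -49), (107, -26), (108, 17), (110, -23), (112, 36), (138, -50), (139, -17), (148, 29), (164, 104), (165, 19), (231, -113), (259, 15), (299, 22), (300, 51), (301, 40), (310, -33), (311, -83)]
housing edge 105.7 plate top front t=0,5,7,10 [np.float64(164.4), np.float64(152.6), np.float64(147.9), np.float64(140.8)]
w6 255 [(189, -34), (212, -16), (213, -67), (214, -19), (299, -25)]
w6 265 [(99, -30), (100, -64), (101, -24), (105, 33), (106, 69), (107, 18), (128, -82), (129, -30), (133, 20), (134, 76), (135, 21), (189, -44), (212, -24), (213, -64), (214, -18), (260, -24), (264, 25), (265, 29)]
w6 365 [(99, -21), (100, -94), (106, 103), (128, -59), (129, -48), (134, 113), (189, -50), (212, -20), (213, -53), (214, -40), (265, 47)]
w6 270 [(99, -43), (100, -64), (105, 36), (106, 72), (128, -83), (129, -28), (133, 24), (134, 80), (189, -44), (212, -25), (213, -63), (214, -17), (259, -30), (264, 16), (265, 27)]
housing edge 212.8 plate top front t=0,5,7,10 [np.float64(278.2), np.float64(263.8), np.float64(257.9), np.float64(249.0)]
```

Travel is about 5 mm; going a little further in.

Request:
drive_tool([
  [0.1,0,0,0,1],
  [0.1,0,0,0,1],
  [0,0,0,0,1],
  [0,0,0,0,1],
])

```text
t: 18.9
eef_pos: [0.6545, 0.0539, 0.0191]
tool_rot: [0.0, 1.0, -0.025, -0.003]
contact_force: [-9.3, 0.2, 4.4]
gripper_width: 0.505
grasp_force: 74.1
```

Request:
drive_tool([
  [0.1,0,-0.05,0,1],
  [0,0,0,0,1],
  [0,0,0,0,1],
])

```text
t: 19.2
eef_pos: [0.6551, 0.0539, 0.0191]
tool_rot: [0.0, 1.0, -0.025, -0.003]
contact_force: [-8.9, 1.1, 2.2]
gripper_width: 0.504
grasp_force: 73.7
```

```bash
python3 - <<'E'
from h import *
m,im=shot("wrist","w7.png"); g0=cv2.cvtColor(im,7).astype(int)
plan([.6535,.054,.019],-2.9)
def F(x,y,z,s=(.675,.0533,-.0507)): return np.array([s[0]+np.cos(s[2])*x-np.sin(s[2])*y,s[1]+np.sin(s[2])*x+np.cos(s[2])*y,z])
for c in(265,270,365):
    g=np.diff(g0[:,c]); print([(int(i),int(g[i])) for i in np.nonzero(np.abs(g)>14)[0] if 180<i<330])
print("edge",px(m,F(.024,0,.062),True)[1].round(1),[px(m,F(t,0.02,.052),True)[1].round(1) for t in(0,.005,.007,.009)])
g=np.diff(g0[:,320]); y=im[90:150,318:323].mean(1); print([i+90 for i in range(60) if y[i,0]-y[i,2]>60][:1],[int(i) for i in np.nonzero(np.abs(np.diff(g0[:,270]))>40)[0]])
E
```

```text
at [0.6551 0.0539 0.0191] yaw -2.88 t 19.25 w 0.5 grip 73.66114497184753 F [-8.7 -0.1  2.2]
[-0.16,-0.00,0.01,0.02] 
[(196, -24), (197, -24), (219, -15), (220, -37), (221, -53), (260, -24), (264, 20), (265, 32)]
[(196, -22), (197, -25), (220, -38), (221, -52), (259, -26), (265, 34)]
[(196, -16), (197, -36), (220, -32), (221, -79), (264, 15), (265, 43)]
edge 220.0 [np.float64(283.9), np.float64(269.7), np.float64(263.9), np.float64(258.0)]
[113] [4, 26, 107, 108, 113, 136, 137, 142, 221, 356, 388]
```

Request:
drive_tool([
  [0,0,0,0,1],
  [0,0,0,0,1],
  [0,0,0,0,1],
  [0,0,0,0,1],
  [0,0,0,0,1],
  [0,0,0,0,1],
  [0,0,0,0,1],
  [0,0,0,0,1],
])

```text
t: 20.05
eef_pos: [0.6551, 0.0539, 0.0191]
tool_rot: [0.0, 1.0, -0.025, -0.003]
contact_force: [-10.1, -0.5, 1.8]
gripper_width: 0.507
grasp_force: 73.7
```

```bash
python3 - <<'E'
from h import *
plan([.6551,.0539,.0191]); print(hand_in())
E
```

```text
at [0.6551 0.0539 0.0191] yaw -2.88 t 20.05 w 0.507 grip 73.66084814071655 F [-10.1  -0.5   1.8]
[0.00,-0.00,0.00,-0.00] 
the job is handed in; nothing more can be done
None
```

I handed the job in at 20 s of robot time, with no verdict returned: I pressed the zero button, laid the screwdriver back on the bench, and the arm is still holding the vee block against the stop plate at about 6.5 mm of travel with roughly 8–10 N.

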